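# Snap the notched lid onto the unit in the sprung test jig

## Robot

A 6-joint arm with a two-finger parallel gripper is mounted at the origin on the work surface. World frame = base frame: x ahead of the robot, y to its left, z up, the work surface at z = 0. Lengths are in m, angles in degrees, forces in N, time in s.
With the tool pointing down it reaches from about 0.3 to 0.75 m from the base axis. Payload 8.5 kg.
Tool frame: the origin (TCP) lies at the very end of the fingers, on their centre line; the grasp point (between the pads) lies 19 mm behind it (env.pinch_z is the distance from the TCP to the grasp point, in m); z points along the fingers, y is the line along which they close (so a half turn about z gives the same grasp; the last joint's range is limited). The gripper opens to 85 mm and grips with 20 to 120 N. Pads are 22 mm wide; open, the fingers measure 114 mm over their backs; the gripper's body (76 mm by 85 mm) begins 54 mm behind the grasp point. The pads swing forward as they close: fully open they stand 13 mm farther back than shut.
Start: joints at [52.924, 21.807, 74.336, -0, 83.858, -12.336], TCP at [0.23, 0.5, 0.231] pointing down, gripper open.
Joint ranges: [-178.18, 178.18], [-50.72, 133.34], [12.68, 142.11], [-81.47, 261.47], [9.98, 163.14], [-165.26, 165.26]. Speed limits (degrees/s): [136.94, 136.94, 180, 180, 180, 180].

## Interface

Orientations are given as a 3x3 rotation matrix whose columns are the frame's x, y, z axes.
In Python, from rig import env, viewer gives the robot as it stands.
- The arm moves only by the tool drive_tool, never from a script. Its argument "series" is a list of rows, each a list of 3 entries, a list of its own where there are three numbers: the shift along the tool's x, y, z in m, then the turn about the tool's z in degrees, then the finger opening in m, from 0 to 0.0854. A call has 1 to 20 rows; each row is the pose to reach, as a shift and turn from the pose commanded when the call began, along the tool's axes at that moment; what a row does not reach only later rows make up. A row lasts 1/10 s, in which the tool goes at most 50 mm and 8.59 degrees, less where a joint would pass 70% of its speed; a pose out of reach is approached as far as the arm can. A call with a gripper value outside its range is refused whole. The fingers move at their own pace and stop on an object; "newtons" is the grip in N (left out, the last holds). Time passes only in rows, so rows that repeat a pose let the fingers close. It gives the time, the measured TCP pose, the force, the opening and the grip force at its end, in the units of the state.
- env.observe(): the state, without advancing time (a new reading comes with each control period).
- viewer.get_image(name): name is "scene" or "side" or "wrist"; returns a dict with "img" (400x640x3 uint8, red, green, blue), "depth" (400x640 float32, m along the optical axis (not along the pixel's ray), 0 where there is no reading), "camera_matrix" (3x3 intrinsics, pixels), "rvec" (rotation vector, rad) and "tvec" (3), from world to camera coordinates, as OpenCV has them. Camera axes: x right, y down, z forward; pixel columns grow to the right and rows downward; lengths in m; the calibration is good to about 2 mm. A picture is of the moment at which its call begins.
- env.close_job(): hands the job in; it is judged then, once.
The state is a dict: "time_s": time; "q": joint angles; "qvel": joint speeds; "joint_efforts": joint torques, N m; "position": TCP position; "tool_rot": TCP orientation; "ft_force": force on the tool from outside, world axes, zero at the start; "wrist_torque": the same for the moment, N m; "grip_width": finger opening in m; "gripper_force": force on a finger pad.
Only numpy, scipy, OpenCV 4.12 (cv2) and the standard library are available. Lean on these libraries where they do the work, as an engineer would, in place of code of your own. Each camera call takes 0.05 s, during which the arm holds its last target. There are 200 camera calls.

## Task

Put the aluminium lid with the notch in its long side onto the open unit in the test jig, the notch round the upright coax connector, and press its two ends down, one after the other, until both have snapped fully home and the lid lies flush. The unit sits on a sprung rest that gives as you press: never push it down to its stop, and leave the other things on the bench where they are.

Things in the scene. Friction and masses are not known exactly. Their poses are not given: they have to be found in the camera images.
- lid_mid (a point): Lid to fit: plain aluminium cover lying right way up on the bench, 143 (its x) by 59 (its y) by 17 mm high: 3 mm plate, 14 mm skirts hanging all round. Only this lid has a notch. Point: its centre, half-way up, 8.5 mm from lower edge and top. z up. Mass 80 to 170 g. Another aluminium lid on the bench, 118 x 78 x 12 mm, no notch, is not for this unit.
- lid_notch (a point): Middle of the lid's notch, at top-face height: 28 mm towards +x and 15 mm towards +y from the lid's centre. The notch is cut through plate and skirt of the +y long side, x = 16 to 40 mm, y = 1 mm to the edge. Axes as the lid.
- lid_end_a (a point): Point on the lid's top face on its long centre line, 57 mm from the centre towards +x (the end nearer the notch): where to press that end. Axes as the lid. When home it is 3 mm above the unit's rim, and stays down.
- lid_end_b (a point): Point on the lid's top face, 57 mm from the centre towards -x: where to press the other end. Axes as the lid. When home it is 3 mm above the unit's rim, and stays down.
- box_rim (a point): Centre of the open top of the aluminium unit, at rim height (82 mm above the bench when nothing presses). Unit 130 (x) by 48 (y) mm outside, 40 mm high, 4 mm walls, green circuit board inside. The lid's skirts go outside its walls, with 2.5 mm play each side across, 3.6 mm at each end. Fitted, the lid's x, y lie along the unit's x, y.
- catch_a_edge (a point): Sprung steel wedge, 32 mm wide, edge outward, in the unit's +x end wall, 6 mm below the rim; a like one at the -x end. The lid laid on rests on both, its plate's underside about 6.5 mm above the rim (lid_mid 1 mm above it). Each end snaps past its catch at 8 to 14 N (felt as a drop). The middle needs nearly double: often too much for the rest. Point: its edge.
- connector_top (a point): Top of the upright steel coax connector, a 12 mm barrel (15 mm collar) standing in the unit at x = 28, y = 12 mm from box_rim; its top is 14 mm above the rim. It stands inside the notch when the lid is on the right way round.
- jig_mid (a point): Centre of the test jig's top face: a black plate, 190 x 100 x 12 mm, fixed to the bench, with a 42 mm high steel post at each corner. x, y axes as the unit's. The unit stands on a 150 x 62 mm grey sprung plate over it.
- rest (a joint): How far the sprung rest, with the unit on it, is pressed down (m): 0 with nothing pressing, moving straight down; stop at 0.018. It begins to give at about 4 N (lid's weight included), then gives 1 mm for every 1 N. It springs back up when let go.
- blank_lid: The other aluminium lid, 118 x 78 x 12 mm, no notch. Leave alone.
- adaptor: Small steel adaptor, 16 mm across, 30 mm high, standing. Leave alone.
- screwdriver: Screwdriver lying on the bench. Leave alone.
- solder_reel: Reel, 56 mm across, 36 mm high. Leave alone.
- tip_tin: Open brass tin, 64 mm across, 35 mm high. Leave alone.
- flux_jar: Small jar, 40 mm across, 50 mm high. Leave alone.
- closed_unit: Closed aluminium unit, 110 x 70 x 45 mm. Leave alone.
Things that resemble listed ones, but are neither listed nor needed, are in the scene too. What is shaped like the part that bears lid_mid but green is not meant.

How it is judged:
By the outcome, as a careful person would: the job done as asked, in the order asked, and still so for the second after the job is handed in, with the robot touching nothing.
It also fails if it takes over 58 s, if anything falls off the work surface, if the arm or the gripper's body presses on something with over 40 N, if the wrist force passes 120 N, or if a joint passes its speed limit or range.

## Working session

There is one attempt and no reset: what is moved stays moved. The work goes in short steps, Python scripts to look and compute and a tool call to move; the robot and the scene stay as the last step left them, time stands still between calls to the robot, and variables do not carry over. Pictures are saved under pics/ and viewed, at most 10 in all, crops included, and the job is handed in when it is done.

Besides the shell and the picture viewer there is one more tool, called after ">>>" as name([rows], argument=value, ...), one row to a line, values as JSON. drive_tool: Moves the arm, as the interface text tells. Its arguments: {"type":"object","properties":{"series":{"type":"array"},"newtons":{"type":"number"}},"required":["series"]}

```bash
mkdir -p pics; cat > h.py <<'E'
import numpy as np, cv2
from rig import env, viewer
def grab(name,fn=None):
    d=viewer.get_image(name)
    np.savez('/tmp/%s.npz'%name,**d)
    if fn: cv2.imwrite('pics/'+fn,cv2.cvtColor(d['img'],cv2.COLOR_RGB2BGR))
    return d
def load(name): return dict(np.load('/tmp/%s.npz'%name))
def cloud(d):
    K=d['camera_matrix'];R=cv2.Rodrigues(d['rvec'])[0];t=np.ravel(d['tvec'])
    v,u=np.mgrid[:400,:640];z=d['depth']
    P=np.stack([(u-K[0,2])/K[0,0]*z,(v-K[1,2])/K[1,1]*z,z],-1)
    W=(P-t)@R; W[z==0]=np.nan
    return W
def ray(d,u,v,h):
    K=d['camera_matrix'];R=cv2.Rodrigues(d['rvec'])[0];t=np.ravel(d['tvec'])
    r=R.T@np.linalg.solve(K,[u,v,1.]);c=-R.T@t
    return c+r*(h-c[2])/r[2]
def crop(d,x0,y0,x1,y1,s,fn):
    im=cv2.cvtColor(d['img'],cv2.COLOR_RGB2BGR)[y0:y1,x0:x1]
    cv2.imwrite('pics/'+fn,cv2.resize(im,None,fx=s,fy=s,interpolation=cv2.INTER_CUBIC))
E
python3 - <<'E'
from h import *
a=grab('scene','s1.png');b=grab('side','d1.png')
im=np.vstack([a['img'],b['img']])
o=env.observe();print(o['position'],o['tool_rot'],o['ft_force'],env.pinch_z)
E
```

```text
[0.23001309 0.49929731 0.23077307] [[-9.08212312e-01  4.18508986e-01 -7.90020281e-04]
 [ 4.18509653e-01  9.08211685e-01 -1.09834132e-03]
 [ 2.57839937e-04 -1.32815823e-03 -9.99999085e-01]] [-0.17211117 -0.12836137 -0.35230929] 0.0187
```

View pics/s1.png

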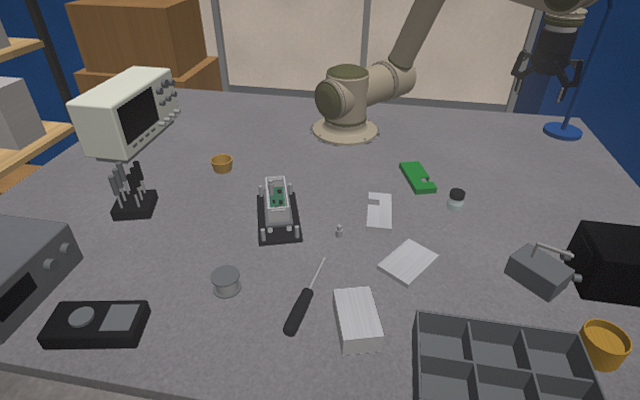

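View pics/d1.png

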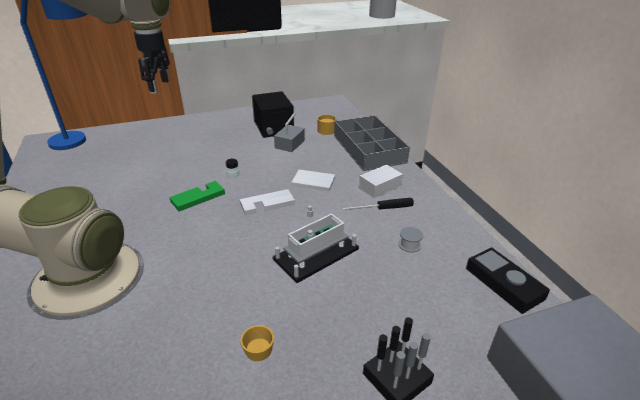

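Scene view: the aluminium notched lid is at (379,210). The green notched look-alike at (418,177) is excluded by its colour, and the plain lid at (408,261) has no notch. The open unit in the jig is at (278,205). I'll confirm this in an enlarged crop and fit with depth.

```bash
python3 - <<'E'
from h import *
a=load('scene');crop(a,245,165,445,255,4,'c1.png')
W=cloud(a);
b=load('side');V=cloud(b)
def rect(name,W,u0,v0,u1,v1,zl,zh):
    P=W[v0:v1,u0:u1].reshape(-1,3);P=P[(P[:,2]>zl)&(P[:,2]<zh)]
    r=cv2.minAreaRect((P[:,:2]*1000).astype(np.float32))
    print(name,len(P),r,np.median(P[:,2]),cv2.boxPoints(r).round().tolist())
rect('lid scene',W,355,185,398,235,.010,.03)
rect('lid side',V,235,185,300,217,.010,.03)
rect('unit scene',W,250,165,305,250,.070,.090)
rect('unit side',V,270,205,365,285,.070,.090)
rect('conn scene',W,250,165,305,250,.090,.11)
rect('conn side',V,270,205,365,285,.090,.11)
E
```

```text
lid scene 817 ((458.60101318359375, 143.64968872070312), (147.7123260498047, 58.33177185058594), 1.8017945289611816) 0.014353135125215823 [[384.0, 170.0], [386.0, 112.0], [533.0, 117.0], [532.0, 175.0]]
lid side 665 ((456.5494384765625, 142.92379760742188), (143.70265197753906, 66.66294860839844), 1.8785452842712402) 0.017065640338004198 [[384.0, 174.0], [386.0, 107.0], [529.0, 112.0], [527.0, 179.0]]
unit scene 306 ((521.6592407226562, -98.31983947753906), (136.90228271484375, 47.95626449584961), 18.70759391784668) 0.07832335719076224 [[449.0, -98.0], [465.0, -143.0], [594.0, -99.0], [579.0, -54.0]]
unit side 614 ((517.54833984375, -99.13314819335938), (135.673583984375, 52.55988311767578), 18.72203254699707) 0.07950246106419043 [[445.0, -96.0], [462.0, -146.0], [590.0, -102.0], [573.0, -52.0]]
conn scene 15 ((498.7516784667969, -118.72246551513672), (12.524205207824707, 8.422926902770996), 42.236854553222656) 0.09278134535530609 [[491.0, -120.0], [497.0, -126.0], [506.0, -118.0], [501.0, -111.0]]
conn side 25 ((495.6716003417969, -120.4552230834961), (11.02474594116211, 10.123364448547363), 44.873680114746094) 0.09504126864947064 [[488.0, -121.0], [495.0, -128.0], [503.0, -120.0], [496.0, -113.0]]
```

View pics/c1.png

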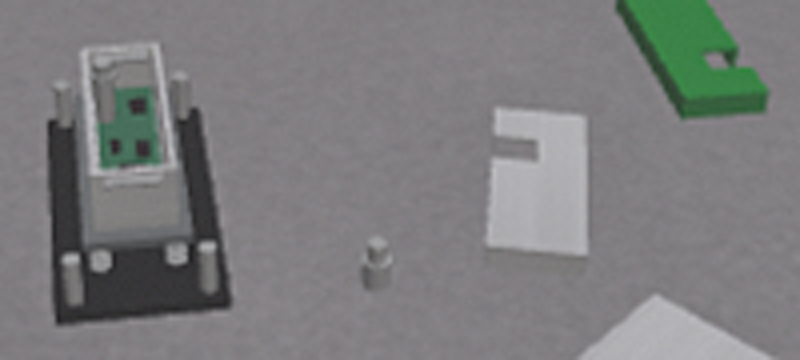

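The crop confirms it: the notched aluminium lid is at (380,210), with its notch on the image-left, far side. That puts lid yaw at about 182° and the unit at about 199° (connector near (497,-120) mm). Next I hover over the lid and look with the wrist camera.

```bash
cat >> h.py <<'E'
def go(x,y,z,yaw=None):
    o=env.observe();R=np.array(o['tool_rot']);p=np.array(o['position'])
    d=R.T@(np.array([x,y,z])-p)
    cur=np.degrees(np.arctan2(R[1,1],R[0,1]))
    t=0 if yaw is None else -((yaw+90-cur+90)%180-90)
    print('t',o['time_s'],'pos',p.round(4),'yaw',round(cur-90,2),'tilt',R[:2,2].round(4),'F',np.round(o['ft_force'],2),'shift',d.round(4),'turn',round(t,2))
E
python3 - <<'E'
from h import *
go(.457,.143,.16,1.8)
E
```

```text
t 0.1 pos [0.23   0.4993 0.2308] yaw -24.74 tilt [-0.0008 -0.0011] F [-0.17 -0.13 -0.35] shift [-0.3553 -0.2285  0.071 ] turn -26.54
```

>>> drive_tool([
  [[-0.05,-0.032,0.0],-5,0.085],
  [[-0.1,-0.064,0.0],-10,0.085],
  [[-0.355,-0.2285,0.07],-26.5,0.085],
  [[-0.355,-0.2285,0.07],-26.5,0.085],
  [[-0.355,-0.2285,0.07],-26.5,0.085],
  [[-0.355,-0.2285,0.07],-26.5,0.085],
  [[-0.355,-0.2285,0.07],-26.5,0.085],
  [[-0.355,-0.2285,0.07],-26.5,0.085],
  [[-0.355,-0.2285,0.07],-26.5,0.085],
  [[-0.355,-0.2285,0.07],-26.5,0.085],
  [[-0.355,-0.2285,0.07],-26.5,0.085],
  [[-0.355,-0.2285,0.07],-26.5,0.085],
  [[-0.355,-0.2285,0.07],-26.5,0.085],
])

```text
time_s: 1.4
position: [0.4564, 0.1445, 0.1616]
tool_rot: [[-0.999, -0.033, 0.0], [-0.033, 0.999, 0.0], [-0.0, 0.0, -1.0]]
ft_force: [-1.7, 0.5, 0.2]
grip_width: 0.0852
gripper_force: 0.0
```

```bash
python3 - <<'E'
from h import *
d=grab('wrist','w1.png');W=cloud(d)
go(.457,.143,.02,1.8)
m=(W[...,2]>.012)&(W[...,2]<.022)
n,l,s,c=cv2.connectedComponentsWithStats(m.astype(np.uint8))
for i in np.argsort(-s[1:,4])[:3]+1:
    P=W[l==i]; r=cv2.minAreaRect((P[:,:2]*1000).astype(np.float32));print(s[i],r,P[:,2].mean())
E
```

```text
t 1.45 pos [0.4565 0.1444 0.1616] yaw 1.87 tilt [0.0005 0.0001] F [-0.07 -0.25 -0.14] shift [-0.0004 -0.0015  0.1416] turn 0.07
[ 287  105   66  145 8123] ((458.7738342285156, 143.839599609375), (143.78616333007812, 59.057769775390625), 2.038510322570801) 0.017091460600723526
[   0  130  167  176 5262] ((520.0081787109375, -96.72101593017578), (188.8019561767578, 97.4427490234375), 18.820755004882812) 0.013078561655106772
[ 415    0   84   69 3986] ((318.4993591308594, 254.2508544921875), (54.821353912353516, 59.9998664855957), 18.208728790283203) 0.01694935778460644
```

View pics/w1.png

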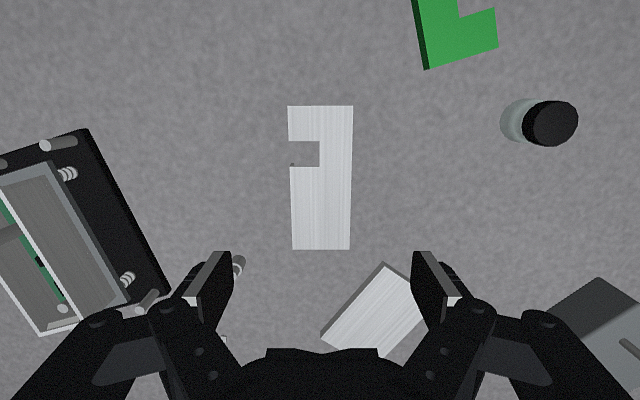

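Wrist view: the lid's plate spans (288–353, 105–249) with its notch at (303,153), so centre (458.8,143.8) mm and yaw 2.0°. Descending to grip just behind the notch.

```bash
python3 - <<'E'
from h import *
go(.4605,.1439,.001,2.04)
E
```

```text
t 1.45 pos [0.4565 0.1444 0.1616] yaw 1.87 tilt [0.0005 0.0001] F [-0.07 -0.25 -0.14] shift [-0.004  -0.0007  0.1606] turn -0.17
```

>>> drive_tool([
  [[-0.004,-0.0007,0.04],0,0.073],
  [[-0.004,-0.0007,0.08],0,0.073],
  [[-0.004,-0.0007,0.12],0,0.073],
  [[-0.004,-0.0007,0.14],0,0.073],
  [[-0.004,-0.0007,0.15],0,0.073],
  [[-0.004,-0.0007,0.157],0,0.073],
  [[-0.004,-0.0007,0.16],0,0.073],
  [[-0.004,-0.0007,0.16],0,0.073],
])

```text
time_s: 2.25
position: [0.4613, 0.143, 0.0018]
tool_rot: [[-1.0, -0.031, 0.001], [-0.031, 1.0, 0.0], [-0.001, 0.0, -1.0]]
ft_force: [-0.6, -0.5, 0.3]
grip_width: 0.073
gripper_force: 0.0
```

>>> drive_tool([
  [[0,0,0],0,0.066],
  [[0,0,0],0,0.063],
  [[0,0,0],0,0.061],
  [[0,0,0],0,0.055],
  [[0,0,0],0,0.05],
  [[0,0,0],0,0.05],
], newtons=40)

```text
time_s: 2.85
position: [0.4612, 0.1428, 0.002]
tool_rot: [[-1.0, -0.031, 0.001], [-0.031, 1.0, -0.0], [-0.001, -0.0, -1.0]]
ft_force: [-1.0, -0.7, 5.6]
grip_width: 0.058
gripper_force: 42.5
```

```bash
python3 - <<'E'
from h import *
import math
c=math.radians(18.75)
go(.519+.0024*math.cos(c),-.098+.0024*math.sin(c),.17,18.75)
E
```

```text
t 2.85 pos [0.4612 0.1428 0.002 ] yaw 1.76 tilt [ 0.0009 -0.    ] F [-0.97 -0.72  5.63] shift [-0.0528 -0.2418 -0.168 ] turn -16.99
```

>>> drive_tool([
  [[0,0,-0.02],0,0.05],
  [[0,0,-0.06],0,0.05],
  [[0,0,-0.1],0,0.05],
  [[0,0,-0.14],0,0.05],
  [[-0.004,-0.02,-0.168],-2,0.05],
  [[-0.013,-0.06,-0.168],-5,0.05],
  [[-0.022,-0.1,-0.168],-8,0.05],
  [[-0.03,-0.14,-0.168],-11,0.05],
  [[-0.04,-0.18,-0.168],-14,0.05],
  [[-0.048,-0.22,-0.168],-17,0.05],
  [[-0.053,-0.242,-0.168],-17,0.05],
  [[-0.053,-0.242,-0.168],-17,0.05],
  [[-0.053,-0.242,-0.168],-17,0.05],
  [[-0.053,-0.242,-0.168],-17,0.05],
])

```text
time_s: 4.25
position: [0.521, -0.0965, 0.1693]
tool_rot: [[-0.947, -0.322, -0.001], [-0.322, 0.947, 0.0], [0.0, 0.001, -1.0]]
ft_force: [0.7, 0.5, -1.4]
grip_width: 0.0581
gripper_force: 44.6
```

```bash
python3 - <<'E'
from h import *
go(.52,-.098,.1,18.75)
a=grab('scene');b=grab('side');d=grab('wrist')
w=cv2.cvtColor(d['img'],cv2.COLOR_RGB2BGR);cv2.imwrite('pics/w2.png',w)
W=cloud(d)
def rect(nm,W,zl,zh):
    m=(W[...,2]>zl)&(W[...,2]<zh)&(abs(W[...,0]-.52)<.12)&(abs(W[...,1]+.1)<.09)
    n,l,s,c=cv2.connectedComponentsWithStats(m.astype(np.uint8))
    for i in np.argsort(-s[1:,4])[:3]+1:
        P=W[l==i]; r=cv2.minAreaRect((P[:,:2]*1000).astype(np.float32));print(nm,s[i],np.round(r[0],1),np.round(r[1],1),round(r[2],2),P[:,2].mean())
rect('rim',W,.076,.086);rect('jig',W,.008,.016);rect('lid',W,.155,.195);rect('plate',W,.03,.046)
V=cloud(b);rect('side lid',V,.155,.195)
V=cloud(a);rect('scene lid',V,.155,.195)
E
```

```text
t 4.25 pos [ 0.521  -0.0965  0.1693] yaw 18.81 tilt [-0.0005  0.0004] F [ 0.69  0.51 -1.44] shift [ 0.0014 -0.0012  0.0693] turn 0.06
rim [287 182   8  48 271] [ 535.1 -117.2] [41.4  4.2] 18.63 0.08170663032617907
jig [ 265   75  109   29 2337] [ 443.1 -125. ] [ 24.5 100. ] 18.8 0.012105736558461443
jig [270 182  16  48 693] [ 565.  -128.8] [52.3 15.4] 18.69 0.012023579693551138
lid [  223   103   198   253 30414] [509.9 -99.6] [125.   85.6] 19.34 0.18458930743053675
plate [282  98  74   6 444] [ 452.2 -121.9] [ 4.  61.3] 18.79 0.04214479656938319
plate [267  76  14  13 145] [ 450.6 -162.3] [9.3 9.5] 19.52 0.041234225000277354
plate [358  76  13  14 141] [426.5 -90.8] [9.4 9.9] 64.7 0.04120159730729031
side lid [ 281  180   68   36 1046] [516.1 -96.7] [145.5  86.5] 19.24 0.18239997569075836
side lid [324 178   3   5  12] [554.7 -58.5] [18.5  4.6] 69.71 0.1843670945981298
scene lid [ 256  137   39   41 1103] [518.4 -96.7] [148.2  82.9] 19.19 0.1804470520860887
```

View pics/w2.png

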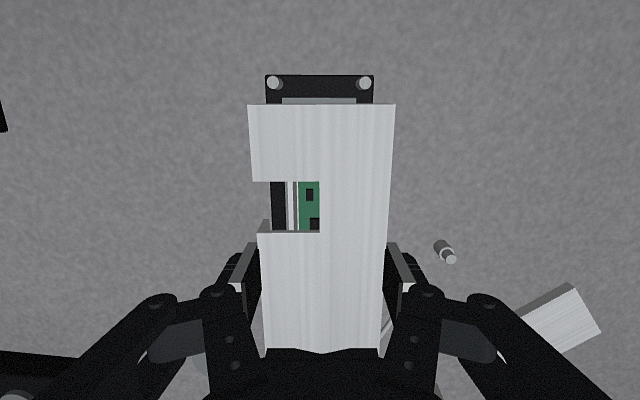

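Wrist view: the lid is held level with its notch (270–320, 182–233) over the board. The jig end and posts at (273,83) and (365,83) show beyond it. I now measure the lid in the hand against the jig axes.

```bash
python3 - <<'E'
from h import *
W=cloud(load('wrist'));c=np.radians(18.8);u=np.array([np.cos(c),np.sin(c)]);n=np.array([-u[1],u[0]])
P=W[100:225,230:410].reshape(-1,3);P=P[P[:,2]>.155]
print('ztop',np.percentile(P[:,2],[5,50,95]))
zt=np.median(P[:,2]);P=P[abs(P[:,2]-zt)<.004]
A=np.c_[P[:,:2],np.ones(len(P))];print('plane',np.linalg.lstsq(A,P[:,2],rcond=None)[0])
a=P[:,:2]@u*1000;b=P[:,:2]@n*1000
print('u min',a.min(),'-> centre u',a.min()+71.5)
far=a<a.min()+35
for lo in range(0,50,10):
    s=(a>a.min()+lo)&(a<a.min()+lo+10);print(lo,b[s].min().round(2),b[s].max().round(2),((b[s].min()+b[s].max())/2).round(2))
p=np.array(env.observe()['position'])[:2]*1000;print('tcp u,n',p@u,p@n,'F',env.observe()['ft_force'])
E
```

```text
ztop [0.18344833 0.18452711 0.18554409]
plane [-0.00110993 -0.00084232  0.18495107]
u min 388.2856670732598 -> centre u 459.7856670732598
0 -288.47 -229.12 -258.8
10 -288.64 -229.14 -258.89
20 -288.46 -229.16 -258.81
30 -288.18 -229.13 -258.65
40 -259.76 -229.15 -244.45
tcp u,n 462.3184917037542 -259.3531197069278 F [ 0.48119054  1.44272611 -1.71195554]
```

>>> drive_tool([
  [[-0.002,-0.0024,0],0,0.05],
  [[-0.002,-0.0024,0.03],0,0.05],
  [[-0.002,-0.0024,0.06],0,0.05],
  [[-0.002,-0.0024,0.075],0,0.05],
  [[-0.002,-0.0024,0.08],0,0.05],
  [[-0.002,-0.0024,0.081],0,0.05],
  [[-0.002,-0.0024,0.081],0,0.05],
])

```text
time_s: 5.1
position: [0.5245, -0.0992, 0.0891]
tool_rot: [[-0.947, -0.322, 0.001], [-0.322, 0.947, -0.001], [-0.001, -0.001, -1.0]]
ft_force: [-0.2, -0.5, -0.8]
grip_width: 0.0577
gripper_force: 44.6
```

```bash
python3 - <<'E'
from h import *
b=grab('side');d=grab('wrist')
s=cv2.resize(cv2.cvtColor(b['img'],4)[190:290,260:380],(720,600),interpolation=2)
w=cv2.resize(cv2.cvtColor(d['img'],4)[50:250,200:430],(690,600),interpolation=2)
cv2.imwrite('pics/m1.png',cv2.resize(np.hstack([s,w]),(800,340)))
go(.5,-.1,.08,18.8)
c=np.radians(18.8);u=np.array([np.cos(c),np.sin(c)]);n=np.array([-u[1],u[0]]);p=np.array(env.observe()['position'])[:2]*1000;print(p@u,p@n)
E
```

```text
t 5.2 pos [ 0.5245 -0.0992  0.0893] yaw 18.77 tilt [ 0.0017 -0.0007] F [-0.49 -0.18 -0.46] shift [0.0235 0.0071 0.0092] turn -0.03
464.59184397644003 -262.94540607647576
```

View pics/m1.png

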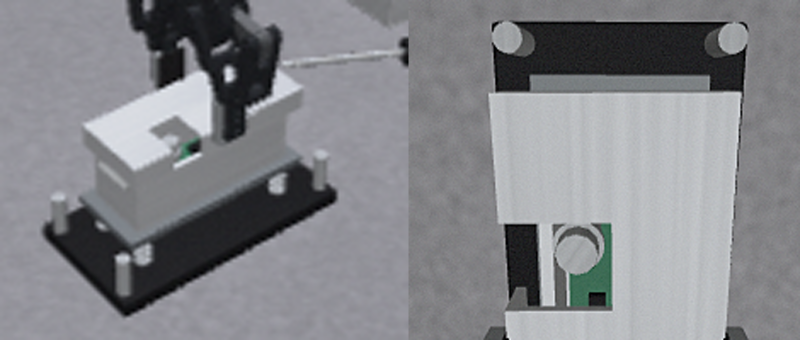

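The lid hovers above the unit, with the connector standing in the notch (at (578,250) in the right panel). The measured lateral offset is slightly off, so I'm rechecking lid against jig in this image.

```bash
python3 - <<'E'
from h import *
W=cloud(load('wrist'));c=np.radians(18.8);u=np.array([np.cos(c),np.sin(c)]);n=np.array([-u[1],u[0]])
a=W[...,:2]@u*1000;b=W[...,:2]@n*1000;z=W[...,2]
def st(nm,m):
    print(nm,m.sum(),'u',np.percentile(a[m],[.5,99.5]).round(1),'n',np.percentile(b[m],[.5,99.5]).round(2),'mid',np.percentile(b[m],[.5,99.5]).mean().round(2),'z',z[m].mean().round(4))
reg=(a>360)&(a<425)&(abs(b+261)<60)
st('lid',reg&(z>.095)&(z<.115))
st('jig',reg&(abs(z-.012)<.003)&(a<380))
st('plate',reg&(abs(z-.042)<.002)&(abs(b+261)<33))
m=reg&(z>.05)&(z<.058);st('post-',m&(b<-261));st('post+',m&(b>-261))
m=(abs(a-434)<12)&(abs(b+273)<12)&(z>.09)&(z<.0985);st('conn',m)
print(env.observe()['position'])
E
```

```text
lid 11547 u [390.7 424.6] n [-291.69 -233.27] mid -262.48 z 0.1043
jig 2390 u [366.9 380. ] n [-310.19 -212.49] mid -261.34 z 0.0121
plate 1012 u [386.5 391.6] n [-291.89 -230.57] mid -261.23 z 0.0421Traceback (most recent call last):
  File "<stdin>", line 10, in <module>
  File "<stdin>", line 5, in st
    return _quantile_unchecked(
        a, q, axis, out, overwrite_input, method, keepdims, weights)
    return _ureduce(a,
                    func=_quantile_ureduce_func,
    ...<5 lines>...
                    overwrite_input=overwrite_input,
                    method=method)
    r = func(a, **kwargs)
    result = _quantile(arr,
                       quantiles=q,
    ...<2 lines>...
                       out=out,
                       weights=wgt)
    slices_having_nans = np.isnan(arr[-1, ...])
                                  ~~~^^^^^^^^^
IndexError: index -1 is out of bounds for axis 0 with size 0
```

>>> drive_tool([
  [[0.0003,0.0012,0.0],0,0.05],
  [[0.0003,0.0012,0.003],0,0.05],
  [[0.0003,0.0012,0.006],0,0.05],
  [[0.0003,0.0012,0.008],0,0.05],
  [[0.0003,0.0012,0.01],0,0.05],
  [[0.0003,0.0012,0.01],0,0.05],
])

```text
time_s: 5.8
position: [0.5233, -0.098, 0.078]
tool_rot: [[-0.947, -0.322, -0.001], [-0.322, 0.947, 0.0], [0.0, 0.0, -1.0]]
ft_force: [-0.2, 0.6, -0.6]
grip_width: 0.0576
gripper_force: 44.6
```

>>> drive_tool([
  [[0,0,0.001],0,0.05],
  [[0,0,0.0015],0,0.05],
  [[0,0,0.002],0,0.05],
  [[0,0,0.0025],0,0.05],
  [[0,0,0.0025],0,0.05],
])

```text
time_s: 6.3
position: [0.5235, -0.0981, 0.0761]
tool_rot: [[-0.947, -0.322, 0.0], [-0.322, 0.947, -0.0], [-0.0, -0.0, -1.0]]
ft_force: [-0.4, 1.0, 2.6]
grip_width: 0.0576
gripper_force: 45.0
```

Contact at the predicted height, so the lid is resting on its catches. Release, then raise.

>>> drive_tool([
  [[0,0,0],0,0.062],
  [[0,0,0],0,0.068],
  [[0,0,0],0,0.074],
  [[0,0,0],0,0.076],
  [[0,0,-0.01],0,0.076],
  [[0,0,-0.03],0,0.076],
  [[0,0,-0.06],0,0.076],
  [[0,0,-0.08],0,0.04],
  [[0,0,-0.08],0,0.0],
  [[0,0,-0.08],0,0.0],
  [[0,0,-0.08],0,0.0],
  [[0,0,-0.08],0,0.0],
  [[0,0,-0.08],0,0.0],
  [[0,0,-0.08],0,0.0],
])

```text
time_s: 7.7
position: [0.5233, -0.098, 0.1554]
tool_rot: [[-0.947, -0.322, -0.001], [-0.322, 0.947, 0.0], [0.001, 0.001, -1.0]]
ft_force: [-0.2, -0.7, 0.3]
grip_width: 0.0002
gripper_force: 0.0
```

```bash
cat >> h.py <<'E'
c=np.radians(18.8);u=np.array([np.cos(c),np.sin(c)]);n=np.array([-u[1],u[0]])
def lidchk(nm):
    W=cloud(grab(nm))
    a=W[...,:2]@u*1000-461.8;b=W[...,:2]@n*1000+261.2;z=W[...,2]*1000
    m=(abs(a)<80)&(abs(b)<36)&(z>75)&(z<95)
    for lo in range(-70,80,20):
        s=m&(a>=lo)&(a<lo+20)
        if s.sum()>5: print(nm,'unit x',-lo-10,s.sum(),'z',np.median(z[s]).round(1),'n',np.percentile(b[s],[1,99]).round(1))
    if m.any(): print('a range',np.percentile(a[m],[.3,99.7]).round(1))
E
python3 - <<'E'
from h import *
lidchk('wrist');lidchk('side')
d=load('side');crop(d,250,180,390,290,5,'sd2.png')
p=(461.8-57)*u-261.2*n
go(p[0]/1000,p[1]/1000,.095,18.8)
E
```

```text
wrist unit x 60 2796 z 91.6 n [-28.8  29. ]
wrist unit x 40 2191 z 91.5 n [-28.4  29.2]
wrist unit x 20 1838 z 91.4 n [-28.5  29.2]
wrist unit x 0 2180 z 91.5 n [-28.7  29.1]
wrist unit x -20 1814 z 91.5 n [-28.7  29.1]
wrist unit x -40 559 z 91.4 n [-29.   29.6]
wrist unit x -60 142 z 91.4 n [-29.2  29.8]
a range [-71.8  56.9]
side unit x 60 194 z 91.5 n [-30.1  29.2]
side unit x 40 156 z 91.2 n [-30.2  30.8]
side unit x 20 156 z 90.9 n [-29.6  29.7]
side unit x 0 169 z 91.9 n [-29.6  28.9]
side unit x -20 172 z 91.6 n [-30.3  30.3]
side unit x -40 164 z 91.6 n [-29.9  28.5]
side unit x -60 150 z 91.3 n [-29.9  30.4]
a range [-74.7  69.1]
t 7.8 pos [ 0.5234 -0.098   0.1556] yaw 18.76 tilt [-0.0003  0.0001] F [ 0.4  -0.24  0.53] shift [0.059  0.0002 0.0606] turn -0.04
```

View pics/sd2.png

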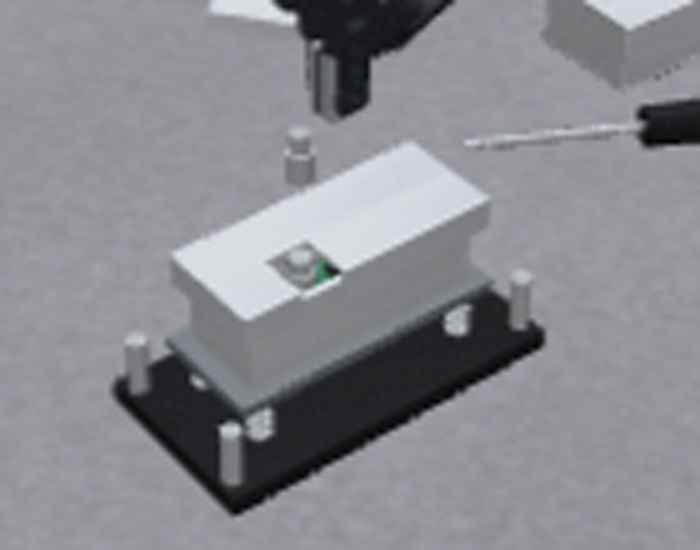

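The side view shows the lid level at 91.5 mm, with the connector at (300,258) in the notch. Now to end A.

>>> drive_tool([
  [[0.03,0,0],0,0.0],
  [[0.059,0,0.02],0,0.0],
  [[0.059,0,0.045],0,0.0],
  [[0.059,0,0.056],0,0.0],
  [[0.059,0,0.06],0,0.0],
  [[0.059,0,0.06],0,0.0],
])

```text
time_s: 8.4
position: [0.468, -0.117, 0.0958]
tool_rot: [[-0.947, -0.322, -0.0], [-0.322, 0.947, 0.0], [0.0, 0.0, -1.0]]
ft_force: [-0.1, -0.4, 0.1]
grip_width: 0.0001
gripper_force: 0.0
```

>>> drive_tool([
  [[0,0,0.001],0,0.0],
  [[0,0,0.002],0,0.0],
  [[0,0,0.003],0,0.0],
  [[0,0,0.004],0,0.0],
  [[0,0,0.005],0,0.0],
  [[0,0,0.006],0,0.0],
])

```text
time_s: 9.0
position: [0.4676, -0.117, 0.09]
tool_rot: [[-0.947, -0.322, 0.0], [-0.322, 0.947, -0.0], [-0.0, -0.0, -1.0]]
ft_force: [-0.6, -0.1, 3.6]
grip_width: -0.0001
gripper_force: 1.8
```

>>> drive_tool([
  [[0,0,0.001],0,0.0],
  [[0,0,0.002],0,0.0],
  [[0,0,0.003],0,0.0],
])

```text
time_s: 9.3
position: [0.4676, -0.1171, 0.087]
tool_rot: [[-0.947, -0.322, 0.0], [-0.322, 0.947, -0.0], [-0.0, -0.0, -1.0]]
ft_force: [-1.8, -0.0, 6.9]
grip_width: 0.0001
gripper_force: 3.3
```

>>> drive_tool([
  [[0,0,0.001],0,0.0],
  [[0,0,0.002],0,0.0],
])

```text
time_s: 9.5
position: [0.4676, -0.1171, 0.0851]
tool_rot: [[-0.947, -0.322, 0.0], [-0.322, 0.947, -0.0], [-0.0, -0.0, -1.0]]
ft_force: [-2.3, 0.7, 8.3]
grip_width: 0.0
gripper_force: 4.2
```

>>> drive_tool([
  [[0,0,0.001],0,0.0],
  [[0,0,0.002],0,0.0],
])

```text
time_s: 9.7
position: [0.4676, -0.1172, 0.0833]
tool_rot: [[-0.947, -0.322, 0.0], [-0.322, 0.947, -0.001], [-0.0, -0.001, -1.0]]
ft_force: [-3.0, 0.5, 10.2]
grip_width: -0.0
gripper_force: 4.8
```

>>> drive_tool([
  [[0,0,0.001],0,0.0],
])

```text
time_s: 9.8
position: [0.4676, -0.1172, 0.0824]
tool_rot: [[-0.947, -0.322, 0.001], [-0.322, 0.947, -0.001], [-0.0, -0.001, -1.0]]
ft_force: [-3.3, -1.3, 10.3]
grip_width: -0.0003
gripper_force: 5.2
```

>>> drive_tool([
  [[0,0,0.001],0,0.0],
])

```text
time_s: 9.9
position: [0.4676, -0.1172, 0.0813]
tool_rot: [[-0.947, -0.322, 0.001], [-0.322, 0.947, -0.001], [-0.0, -0.001, -1.0]]
ft_force: [-1.1, 0.2, 6.2]
grip_width: -0.0003
gripper_force: 2.4
```

>>> drive_tool([
  [[0,0,0.001],0,0.0],
])

```text
time_s: 10.0
position: [0.4676, -0.1172, 0.0802]
tool_rot: [[-0.947, -0.322, 0.001], [-0.322, 0.947, -0.001], [-0.0, -0.001, -1.0]]
ft_force: [-2.4, -0.1, 7.8]
grip_width: -0.0005
gripper_force: 3.9
```

>>> drive_tool([
  [[0,0,0.001],0,0.0],
])

```text
time_s: 10.1
position: [0.4677, -0.1172, 0.0792]
tool_rot: [[-0.947, -0.322, 0.001], [-0.322, 0.947, -0.001], [-0.0, -0.001, -1.0]]
ft_force: [-2.4, -0.6, 8.6]
grip_width: -0.0001
gripper_force: 4.4
```

End A snapped: the force dropped from 10.3 to 6.2 N, and the depth then fits the lid being seated. Moving to end B.

>>> drive_tool([
  [[0,0,-0.01],0,0.0],
  [[0,0,-0.04],0,0.0],
  [[-0.03,0,-0.055],0,0.0],
  [[-0.07,0,-0.055],0,0.0],
  [[-0.114,0,-0.055],0,0.0],
  [[-0.114,0,-0.055],0,0.0],
  [[-0.114,0,-0.055],0,0.0],
])

```text
time_s: 10.8
position: [0.5754, -0.0798, 0.1335]
tool_rot: [[-0.947, -0.323, -0.001], [-0.323, 0.947, 0.0], [0.001, 0.001, -1.0]]
ft_force: [-0.4, -0.2, 1.0]
grip_width: 0.0001
gripper_force: 0.0
```

```bash
python3 - <<'E'
from h import *
lidchk('wrist');lidchk('side')
p=(461.8+57)*u-261.2*n
go(p[0]/1000,p[1]/1000,.094,18.8)
E
```

```text
wrist unit x 60 4269 z 85.4 n [-28.9  29. ]
wrist unit x 40 3256 z 86.2 n [-28.6  29.1]
wrist unit x 20 2738 z 87.2 n [-27.7  29.1]
wrist unit x 0 3336 z 88.1 n [-28.8  29. ]
wrist unit x -20 3074 z 89.0 n [-28.7  28.9]
wrist unit x -40 2842 z 89.9 n [-28.8  29. ]
wrist unit x -60 2576 z 90.8 n [-28.7  29.1]
wrist unit x -80 76 z 91.0 n [-28.8  28.9]
a range [-69.4  70.1]
side unit x 60 180 z 85.6 n [-29.9  30.2]
side unit x 40 159 z 86.3 n [-29.5  28. ]
side unit x 20 144 z 86.9 n [-30.2  28.6]
side unit x 0 172 z 88.4 n [-30.   30.2]
side unit x -20 168 z 89.1 n [-30.6  30.1]
side unit x -40 169 z 89.7 n [-29.9  29.9]
side unit x -60 151 z 91.1 n [-30.4  30.5]
a range [-74.6  69.2]
t 10.9 pos [ 0.5746 -0.0805  0.1338] yaw 18.74 tilt [-0.001   0.0002] F [ 0.03 -0.63  0.39] shift [-0.0008  0.0001  0.0398] turn -0.06
```

>>> drive_tool([
  [[-0.001,0,0.02],0,0.0],
  [[-0.001,0,0.034],0,0.0],
  [[-0.001,0,0.039],0,0.0],
  [[-0.001,0,0.04],0,0.0],
  [[-0.001,0,0.041],0,0.0],
  [[-0.001,0,0.042],0,0.0],
  [[-0.001,0,0.043],0,0.0],
  [[-0.001,0,0.044],0,0.0],
  [[-0.001,0,0.045],0,0.0],
])

```text
time_s: 11.8
position: [0.5767, -0.0801, 0.0893]
tool_rot: [[-0.947, -0.322, 0.001], [-0.322, 0.947, -0.0], [-0.001, -0.001, -1.0]]
ft_force: [-0.7, 0.5, 4.3]
grip_width: -0.0002
gripper_force: 1.9
```

>>> drive_tool([
  [[0,0,0.001],0,0.0],
  [[0,0,0.002],0,0.0],
  [[0,0,0.003],0,0.0],
])

```text
time_s: 12.1
position: [0.5768, -0.0801, 0.0863]
tool_rot: [[-0.947, -0.322, 0.001], [-0.322, 0.947, -0.0], [-0.001, -0.001, -1.0]]
ft_force: [-0.7, -0.9, 5.8]
grip_width: 0.0003
gripper_force: 3.3
```

>>> drive_tool([
  [[0,0,0.001],0,0.0],
  [[0,0,0.002],0,0.0],
])

```text
time_s: 12.3
position: [0.5768, -0.0801, 0.0845]
tool_rot: [[-0.947, -0.322, 0.001], [-0.322, 0.947, -0.0], [-0.001, -0.001, -1.0]]
ft_force: [-0.9, -0.2, 8.4]
grip_width: 0.0
gripper_force: 4.0
```

>>> drive_tool([
  [[0,0,0.001],0,0.0],
])

```text
time_s: 12.4
position: [0.5769, -0.0802, 0.0836]
tool_rot: [[-0.947, -0.322, 0.002], [-0.322, 0.947, -0.001], [-0.001, -0.001, -1.0]]
ft_force: [-0.5, 0.4, 9.0]
grip_width: -0.0001
gripper_force: 4.0
```

>>> drive_tool([
  [[0,0,0.001],0,0.0],
])

```text
time_s: 12.5
position: [0.5769, -0.0801, 0.0824]
tool_rot: [[-0.947, -0.322, 0.002], [-0.322, 0.947, -0.001], [-0.001, -0.001, -1.0]]
ft_force: [1.5, -0.1, 5.2]
grip_width: 0.0
gripper_force: 2.7
```

>>> drive_tool([
  [[0,0,0.001],0,0.0],
])

```text
time_s: 12.6
position: [0.577, -0.0801, 0.0813]
tool_rot: [[-0.947, -0.322, 0.002], [-0.322, 0.947, -0.001], [-0.001, -0.001, -1.0]]
ft_force: [0.1, 1.0, 5.7]
grip_width: -0.0002
gripper_force: 3.0
```

>>> drive_tool([
  [[0,0,0.001],0,0.0],
])

```text
time_s: 12.7
position: [0.5769, -0.0801, 0.0804]
tool_rot: [[-0.947, -0.322, 0.002], [-0.322, 0.947, -0.0], [-0.001, -0.001, -1.0]]
ft_force: [0.3, 0.2, 8.0]
grip_width: 0.0003
gripper_force: 3.5
```

End B snapped too: 9.0 to 5.2 N. Retreat and check.

>>> drive_tool([
  [[0,0,-0.01],0,0.0],
  [[0,0,-0.04],0,0.0],
  [[0,0,-0.08],0,0.0],
  [[0,0,-0.08],0,0.0],
  [[0,0,-0.08],0,0.0],
  [[0,0,-0.08],0,0.0],
])

```text
time_s: 13.3
position: [0.5758, -0.0798, 0.1588]
tool_rot: [[-0.947, -0.322, -0.002], [-0.322, 0.947, 0.001], [0.002, 0.001, -1.0]]
ft_force: [0.1, 0.3, 0.1]
grip_width: 0.0001
gripper_force: 0.0
```

```bash
python3 - <<'E'
from h import *
lidchk('wrist');lidchk('side')
crop(load('side'),170,150,430,290,3,'f.png')
E
```

```text
wrist unit x 60 3338 z 85.2 n [-28.9  29. ]
wrist unit x 40 2508 z 85.1 n [-28.5  29.1]
wrist unit x 20 2070 z 85.1 n [-28.  29.]
wrist unit x 0 2545 z 85.1 n [-28.9  28.8]
wrist unit x -20 2338 z 85.1 n [-28.9  28.8]
wrist unit x -40 2165 z 85.1 n [-28.9  28.8]
wrist unit x -60 1989 z 85.0 n [-28.9  28.8]
wrist unit x -80 153 z 85.0 n [-28.8  28.7]
a range [-71.4  71. ]
side unit x 60 174 z 85.2 n [-30.   30.2]
side unit x 40 161 z 85.4 n [-30.2  28.8]
side unit x 20 128 z 85.0 n [-29.7  30.3]
side unit x 0 171 z 85.0 n [-30.4  29.6]
side unit x -20 145 z 85.2 n [-30.3  28.8]
side unit x -40 152 z 85.0 n [-30.1  29.6]
side unit x -60 142 z 85.2 n [-30.2  29.9]
a range [-74.7  69.6]
```

View pics/f.png

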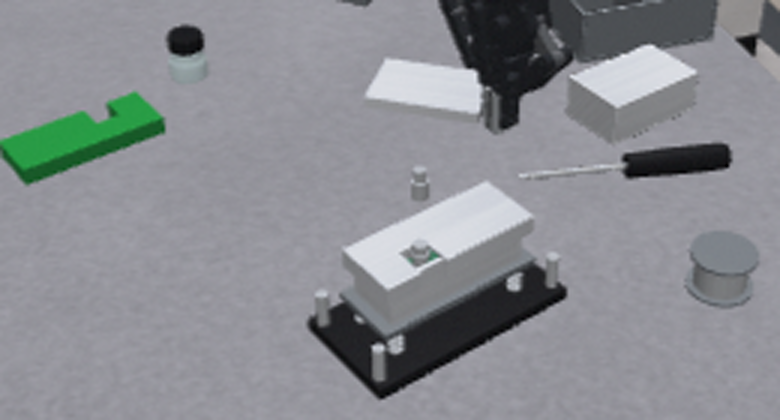

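The lid is flush at 85 mm all along, with the connector at (420,250) in the notch. Nothing else has moved and the tool is clear.

```bash
python3 -c "
from rig import env
print(env.close_job())"
```

```text
the job is handed in; nothing more can be done
None
```

The notched lid is on the unit with the connector in its notch; both ends snapped home one after the other, it measures flush at 85 mm (3 mm above the rim), the rest stayed off its stop, and the job is handed in at about 13.4 s.

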